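# Change the rock cores in a ratchet-clamped microscope cradle

### The arm

A 6-joint arm with a two-finger parallel gripper is mounted at the origin on the work surface. World frame = base frame: x ahead of the robot, y to its left, z up, the work surface at z = 0. Lengths are in m, angles in rad, forces in N, time in s.
With the tool pointing down it reaches from about 0.2 to 0.875 m from the base axis. Payload 3.4 kg.
Tool frame: the origin (TCP) lies between the finger pads; the fingertips stand 25 mm ahead of it and the grasp point (between the pads) lies 6 mm ahead of it (r.nose_length is the z of the fingertips in the tool frame, in m); z points along the fingers, x is the direction in which the jaws open and shut, and the axes are right-handed (so a half turn about z gives the same grasp; the last joint's range is limited). The gripper opens to 94 mm and grips with 3 to 60 N. Pads are 16 mm wide; open, the fingers measure 119 mm over their backs; the gripper's body (75 mm by 177 mm) begins 78 mm behind the grasp point.
Start: joints at [-1.257, 0.276, 1.505, -0, 1.361, -0.121], TCP at [0.242, -0.522, 0.23] pointing down, gripper open.
Joint ranges: [-2.89, 2.89], [-0.75, 2.08], [0.22, 2.7], [-1.18, 4.32], [0.11, 2.71], [-2.7, 2.7]. Speed limits (rad/s): [2.57, 2.57, 3.14, 3.14, 3.14, 3.14].

### API

Orientations are given as a unit quaternion [w, x, y, z].
In Python, from plant import r, gripper_to, inverse_kinematics, vision, models, telemetry gives the robot as it stands. Calls block until the motion is done:
- r.move_to(position, orientation): joint-space move of the TCP to a pose.
- r.move_l(position, rot=None, vel=0.15, guard=None): straight line of the TCP; rot=None keeps the orientation; vel is the mean speed in m/s. With guard (N) it stops when the force on the tool has changed by that much, and returns True; else False.
- r.movej(angles): joint-space move.
- gripper_to(opening, f_grip=None): finger opening in m; f_grip is the grip in N (None keeps the last); returns when the fingers have stopped.
- r.hold(seconds).
- inverse_kinematics(position, orientation): joint angles nearest the present ones, or None.
- vision.snapshot(name): name is "scene" or "top"; returns the picture (400x640x3 uint8, red, green, blue); there is no depth.
- vision.get_calibration(name): a dict with "fx", "fy", "cx", "cy" (pixels), "position" and "orientation" of the camera in the world. Camera axes: x right, y down, z forward; pixel columns grow to the right and rows downward; lengths in m; the calibration is good to about 2 mm. A picture is of the moment at which its call begins. get_calibration takes no time and is no camera call.
A pose or a line that the arm cannot do raises r.PlanningError and nothing moves.
- r.sign_off(): hands the job in, once; it reports no verdict.
Trained networks look in the newest picture that a camera, given by its name, has taken for a name from the list of things; names that differ only in an ending like _2 or _b are one class to them, and where a whole thing is asked for, a point or a joint stands for the part that bears it (a point fixed in the world has none). Each returns a list of dicts, best first, with "score" (0 to 1); they miss things now and then, are a little off and sometimes report something else, mostly with a low value. They report only what shows in the picture. A call takes as long as a camera call. They do not tell look-alikes from the thing itself.
- models.boxes_of(thing, camera): "at" ([x, y, z] in m, in world coordinates, good to about 4 mm: the middle of the surface that is visible of it).
- models.regions_of(thing, camera): "pixels" (400x640 bool, what is visible of it).
- models.mark_of(thing, camera): "at" ([x, y, z] in m, in world coordinates, good to about 4 mm: a listed point, or the origin of a listed thing).
Readings, each from a call of its own:
- telemetry.current_t(): time.
- telemetry.current_joints(): joint angles.
- telemetry.current_dq(): joint speeds.
- telemetry.current_joint_efforts(): joint torques, N m.
- telemetry.current_ee_pos(): TCP position.
- telemetry.current_tool_rot(): TCP orientation.
- telemetry.current_wrist_force(): force on the tool from outside, world axes, zero at the start.
- telemetry.current_torque(): the same for the moment, N m.
- telemetry.current_opening(): finger opening in m.
Only numpy, scipy, OpenCV 4.12 (cv2) and the standard library are available. Lean on these libraries where they do the work, as an engineer would, in place of code of your own. Each camera call takes 0.05 s, during which the arm holds its last target.

### The job

Change over the rock cores in the white cradle: press the pawl's red tail down to lift the pawl off the ratchet wheel until the jaw has sprung fully back, then lay every red core level in the notches of the blue rack and every grey core from the black tray level in a lane of the cradle, close up to the black stop (within a few millimetres). Only when all of them are in place, push the jaw by its black knob back onto the grey cores until its plungers press on them and the pawl holds it there. Leave the slide box, bottle and loupe where they stand.

Things in the scene. Friction and masses are not known exactly. Their poses are not given: they have to be found in the camera images.
- red0_mid (a point): Centre of a finished core: a round rod of red-brown sandstone, 36 mm in diameter and 130 mm long, 0.28 kg, along its own y axis. Starts clamped in one lane of the cradle. Absent in some runs.
- red1_mid (a point): Centre of a finished core: a round rod of red-brown sandstone, 36 mm in diameter and 130 mm long, 0.28 kg, along its own y axis. Starts clamped in one lane of the cradle. Absent in some runs.
- red2_mid (a point): Centre of a finished core: a round rod of red-brown sandstone, 36 mm in diameter and 130 mm long, 0.28 kg, along its own y axis. Starts clamped in one lane of the cradle. Absent in some runs.
- grey0_mid (a point): Centre of a waiting core: a round rod of grey limestone, 36 mm in diameter and 130 mm long, 0.28 kg, along its own y axis. Starts lying loosely in a bay of the black tray. Absent in some runs.
- grey1_mid (a point): Centre of a waiting core: a round rod of grey limestone, 36 mm in diameter and 130 mm long, 0.28 kg, along its own y axis. Starts lying loosely in a bay of the black tray. Absent in some runs.
- grey2_mid (a point): Centre of a waiting core: a round rod of grey limestone, 36 mm in diameter and 130 mm long, 0.28 kg, along its own y axis. Starts lying loosely in a bay of the black tray. Absent in some runs.
- cradle: White core cradle, fixed to the bench. Base plate 216 mm (its x) by 294 mm (its y, from -80 to +214), 10 mm thick. Origin on the bench under lane1. Three lanes at x = -70, 0, 70 mm for cores lying along y: V notches in two aluminium plates (16 mm thick, centred at y = -38 and 38, ridges 46 mm above the bench); 60 mm of free room between the plates, down to the base plate.
- lane0 (a point): Where the centre of a core lies when it is seated in lane 0 of the cradle and touches the stop; 51.5 mm above the bench. Its y axis runs along the lane from the stop towards the jaw, x across the lanes.
- lane1 (a point): Where the centre of a core lies when it is seated in lane 1 of the cradle and touches the stop; 51.5 mm above the bench. Its y axis runs along the lane from the stop towards the jaw, x across the lanes.
- lane2 (a point): Where the centre of a core lies when it is seated in lane 2 of the cradle and touches the stop; 51.5 mm above the bench. Its y axis runs along the lane from the stop towards the jaw, x across the lanes.
- stop (a point): Middle of the face of the fixed black stop at the end of the lanes (cradle y = -65 mm; 208 mm wide, 12 mm thick, its top 64 mm above the bench).
- rack: Blue storage rack, fixed to the bench, empty at the start. Base 216 mm (its x) by 116 mm (its y), 10 mm thick; two blue plates with V notches like the cradle's (centred at y = -38 and 38 mm, 16 mm thick, 46 mm high) for three cores lying along its y at x = -70, 0, 70 mm. Origin on the bench under its middle.
- rack0 (a point): Where the centre of a core lies when it is seated in place 0 of the rack; 51.5 mm above the bench. Its y axis runs along the core.
- rack1 (a point): Where the centre of a core lies when it is seated in place 1 of the rack; 51.5 mm above the bench. Its y axis runs along the core.
- rack2 (a point): Where the centre of a core lies when it is seated in place 2 of the rack; 51.5 mm above the bench. Its y axis runs along the core.
- tray: Black delivery tray, fixed to the bench, with the grey cores: flat floor 320 mm (its x) by 184 mm (its y), top 4 mm above the bench, end walls 26 mm high at y = -88 and 88 mm. Three bays at x = -95, 0, 95 mm for cores lying loosely along y, each kept by four grey posts (36 mm high; inner faces 27 mm either side of the bay's centre line, at y = -52 to -38 and 38 to 52 mm). Origin on the bench under its middle.
- jaw (a joint): Slide of the jaw bar, m: 0 at the start (clamped), grows as it backs off along the cradle's +y, 0.026 fully back, -0.0055 fully forward. A spring of 4 to 6 N pulls it back; the pawl catches it every 3.8 mm (at 0, -0.0038, 0.0038 ..). Pushed forward it clicks past the pawl by itself; let go, it settles on the last tooth passed. Pushing it fully forward on cores takes about 15 N.
- knob (a point): Centre of the black push knob on the jaw bar: upright cylinder, 26 mm in diameter, from 80 to 110 mm above the bench, on a 14 mm stem; moves with the jaw along the cradle's y. The jaw bar (208 mm wide, 16 mm thick, top at 64 mm) carries one sprung rubber plunger per lane: at 0 or below they press about 2 N on cores at the stop, at 0.004 and above they do not reach them.
- pawl (a joint): Tilt of the pawl, rad: 0 with its tip in a tooth gap, 0.16 as a tooth tip passes under it, clear of the wheel from about 0.2, stop at 0.40. Its spring pushes back with 1 to 3 N at the tail.
- pawl_tail (a point): Middle of the top of the pawl's red tail pad (24 mm along the cradle's x, 26 mm along its y, 104 mm above the bench). The pawl rocks about a pivot 44 mm farther along the cradle's +y, 93 mm up: pressing the tail down (9 mm to clear the wheel, 17 mm to the stop) lifts the tip; held down, the jaw springs back within 0.5 s. The jaw bar slides well below the tail.
- wheel_axle (a point): Centre of the upright steel ratchet wheel (72 mm in diameter, 12 mm wide, axle along the cradle's x, top 94 mm above the bench), geared to the jaw. Between jaw and wheel stands a bulkhead (cradle y = 127 to 139 mm, 60 mm high) with the pawl's fork on it (104 mm high).
- slide_box: Bystander: green slide box with white lid, 87 x 102 x 34 mm; origin at the middle of its underside.
- reagent: Bystander: small amber bottle with a white cap, 60 mm in diameter, 110 mm high; origin at the middle of its underside.
- loupe: Bystander: black loupe, 40 mm in diameter, 36 mm high; origin at the middle of its underside.
There are look-alikes about, which are no part of the job. What is shaped like the part that bears red1_mid but green, pink or purple is not meant.

How it is judged:
On the way, in this order (a step that is already met when the one before it is completed fails the run):
1. the pawl is lifted and the jaw has sprung fully back, the red cores still lying in their lanes (value of joint jaw above 0.023 m and ((x of red0_mid in the frame of lane0 between -0.012 and 0.012 m and z of red0_mid in the frame of lane0 between -0.012 and 0.012 m and y of red0_mid in the frame of lane0 between -0.02 and 0.03 m and angle between the y axis of red0_mid and the y axis of lane0, either way round below 0.15 rad) or (x of red0_mid in the frame of lane1 between -0.012 and 0.012 m and z of red0_mid in the frame of lane1 between -0.012 and 0.012 m and y of red0_mid in the frame of lane1 between -0.02 and 0.03 m and angle between the y axis of red0_mid and the y axis of lane1, either way round below 0.15 rad) or (x of red0_mid in the frame of lane2 between -0.012 and 0.012 m and z of red0_mid in the frame of lane2 between -0.012 and 0.012 m and y of red0_mid in the frame of lane2 between -0.02 and 0.03 m and angle between the y axis of red0_mid and the y axis of lane2, either way round below 0.15 rad)) and ((x of red1_mid in the frame of lane0 between -0.012 and 0.012 m and z of red1_mid in the frame of lane0 between -0.012 and 0.012 m and y of red1_mid in the frame of lane0 between -0.02 and 0.03 m and angle between the y axis of red1_mid and the y axis of lane0, either way round below 0.15 rad) or (x of red1_mid in the frame of lane1 between -0.012 and 0.012 m and z of red1_mid in the frame of lane1 between -0.012 and 0.012 m and y of red1_mid in the frame of lane1 between -0.02 and 0.03 m and angle between the y axis of red1_mid and the y axis of lane1, either way round below 0.15 rad) or (x of red1_mid in the frame of lane2 between -0.012 and 0.012 m and z of red1_mid in the frame of lane2 between -0.012 and 0.012 m and y of red1_mid in the frame of lane2 between -0.02 and 0.03 m and angle between the y axis of red1_mid and the y axis of lane2, either way round below 0.15 rad)) and ((x of red2_mid in the frame of lane0 between -0.012 and 0.012 m and z of red2_mid in the frame of lane0 between -0.012 and 0.012 m and y of red2_mid in the frame of lane0 between -0.02 and 0.03 m and angle between the y axis of red2_mid and the y axis of lane0, either way round below 0.15 rad) or (x of red2_mid in the frame of lane1 between -0.012 and 0.012 m and z of red2_mid in the frame of lane1 between -0.012 and 0.012 m and y of red2_mid in the frame of lane1 between -0.02 and 0.03 m and angle between the y axis of red2_mid and the y axis of lane1, either way round below 0.15 rad) or (x of red2_mid in the frame of lane2 between -0.012 and 0.012 m and z of red2_mid in the frame of lane2 between -0.012 and 0.012 m and y of red2_mid in the frame of lane2 between -0.02 and 0.03 m and angle between the y axis of red2_mid and the y axis of lane2, either way round below 0.15 rad))), for 0.2 s.
2. with the jaw back, every red core lies level in the rack and every grey core level in a lane of the cradle (value of joint jaw above 0.02 m and ((x of red0_mid in the frame of rack0 between -0.006 and 0.006 m and z of red0_mid in the frame of rack0 between -0.005 and 0.005 m and y of red0_mid in the frame of rack0 between -0.03 and 0.03 m and angle between the y axis of red0_mid and the y axis of rack0, either way round below 0.06 rad) or (x of red0_mid in the frame of rack1 between -0.006 and 0.006 m and z of red0_mid in the frame of rack1 between -0.005 and 0.005 m and y of red0_mid in the frame of rack1 between -0.03 and 0.03 m and angle between the y axis of red0_mid and the y axis of rack1, either way round below 0.06 rad) or (x of red0_mid in the frame of rack2 between -0.006 and 0.006 m and z of red0_mid in the frame of rack2 between -0.005 and 0.005 m and y of red0_mid in the frame of rack2 between -0.03 and 0.03 m and angle between the y axis of red0_mid and the y axis of rack2, either way round below 0.06 rad)) and ((x of red1_mid in the frame of rack0 between -0.006 and 0.006 m and z of red1_mid in the frame of rack0 between -0.005 and 0.005 m and y of red1_mid in the frame of rack0 between -0.03 and 0.03 m and angle between the y axis of red1_mid and the y axis of rack0, either way round below 0.06 rad) or (x of red1_mid in the frame of rack1 between -0.006 and 0.006 m and z of red1_mid in the frame of rack1 between -0.005 and 0.005 m and y of red1_mid in the frame of rack1 between -0.03 and 0.03 m and angle between the y axis of red1_mid and the y axis of rack1, either way round below 0.06 rad) or (x of red1_mid in the frame of rack2 between -0.006 and 0.006 m and z of red1_mid in the frame of rack2 between -0.005 and 0.005 m and y of red1_mid in the frame of rack2 between -0.03 and 0.03 m and angle between the y axis of red1_mid and the y axis of rack2, either way round below 0.06 rad)) and ((x of red2_mid in the frame of rack0 between -0.006 and 0.006 m and z of red2_mid in the frame of rack0 between -0.005 and 0.005 m and y of red2_mid in the frame of rack0 between -0.03 and 0.03 m and angle between the y axis of red2_mid and the y axis of rack0, either way round below 0.06 rad) or (x of red2_mid in the frame of rack1 between -0.006 and 0.006 m and z of red2_mid in the frame of rack1 between -0.005 and 0.005 m and y of red2_mid in the frame of rack1 between -0.03 and 0.03 m and angle between the y axis of red2_mid and the y axis of rack1, either way round below 0.06 rad) or (x of red2_mid in the frame of rack2 between -0.006 and 0.006 m and z of red2_mid in the frame of rack2 between -0.005 and 0.005 m and y of red2_mid in the frame of rack2 between -0.03 and 0.03 m and angle between the y axis of red2_mid and the y axis of rack2, either way round below 0.06 rad)) and ((x of grey0_mid in the frame of lane0 between -0.006 and 0.006 m and z of grey0_mid in the frame of lane0 between -0.005 and 0.005 m and y of grey0_mid in the frame of lane0 between -0.006 and 0.025 m and angle between the y axis of grey0_mid and the y axis of lane0, either way round below 0.06 rad) or (x of grey0_mid in the frame of lane1 between -0.006 and 0.006 m and z of grey0_mid in the frame of lane1 between -0.005 and 0.005 m and y of grey0_mid in the frame of lane1 between -0.006 and 0.025 m and angle between the y axis of grey0_mid and the y axis of lane1, either way round below 0.06 rad) or (x of grey0_mid in the frame of lane2 between -0.006 and 0.006 m and z of grey0_mid in the frame of lane2 between -0.005 and 0.005 m and y of grey0_mid in the frame of lane2 between -0.006 and 0.025 m and angle between the y axis of grey0_mid and the y axis of lane2, either way round below 0.06 rad)) and ((x of grey1_mid in the frame of lane0 between -0.006 and 0.006 m and z of grey1_mid in the frame of lane0 between -0.005 and 0.005 m and y of grey1_mid in the frame of lane0 between -0.006 and 0.025 m and angle between the y axis of grey1_mid and the y axis of lane0, either way round below 0.06 rad) or (x of grey1_mid in the frame of lane1 between -0.006 and 0.006 m and z of grey1_mid in the frame of lane1 between -0.005 and 0.005 m and y of grey1_mid in the frame of lane1 between -0.006 and 0.025 m and angle between the y axis of grey1_mid and the y axis of lane1, either way round below 0.06 rad) or (x of grey1_mid in the frame of lane2 between -0.006 and 0.006 m and z of grey1_mid in the frame of lane2 between -0.005 and 0.005 m and y of grey1_mid in the frame of lane2 between -0.006 and 0.025 m and angle between the y axis of grey1_mid and the y axis of lane2, either way round below 0.06 rad)) and ((x of grey2_mid in the frame of lane0 between -0.006 and 0.006 m and z of grey2_mid in the frame of lane0 between -0.005 and 0.005 m and y of grey2_mid in the frame of lane0 between -0.006 and 0.025 m and angle between the y axis of grey2_mid and the y axis of lane0, either way round below 0.06 rad) or (x of grey2_mid in the frame of lane1 between -0.006 and 0.006 m and z of grey2_mid in the frame of lane1 between -0.005 and 0.005 m and y of grey2_mid in the frame of lane1 between -0.006 and 0.025 m and angle between the y axis of grey2_mid and the y axis of lane1, either way round below 0.06 rad) or (x of grey2_mid in the frame of lane2 between -0.006 and 0.006 m and z of grey2_mid in the frame of lane2 between -0.005 and 0.005 m and y of grey2_mid in the frame of lane2 between -0.006 and 0.025 m and angle between the y axis of grey2_mid and the y axis of lane2, either way round below 0.06 rad))), for 0.2 s.
3. the jaw is pushed onto the grey cores and the pawl holds it (value of joint jaw below 0.0018 m and value of joint pawl below 0.06 rad), for 0.3 s.
At the end, for the whole second after the job is handed in: Red cores seated in rack notches (6 mm across, 5 mm in height, 30 mm along, 0.06 rad), grey cores seated in cradle lanes within 10 mm of the stop (6 mm across, 5 mm in height, 0.06 rad), jaw below 1.8 mm with the pawl in a tooth gap (below 0.06 rad), all at rest (all of step 3 and ((x of red0_mid in the frame of rack0 between -0.006 and 0.006 m and z of red0_mid in the frame of rack0 between -0.005 and 0.005 m and y of red0_mid in the frame of rack0 between -0.03 and 0.03 m and angle between the y axis of red0_mid and the y axis of rack0, either way round below 0.06 rad) or (x of red0_mid in the frame of rack1 between -0.006 and 0.006 m and z of red0_mid in the frame of rack1 between -0.005 and 0.005 m and y of red0_mid in the frame of rack1 between -0.03 and 0.03 m and angle between the y axis of red0_mid and the y axis of rack1, either way round below 0.06 rad) or (x of red0_mid in the frame of rack2 between -0.006 and 0.006 m and z of red0_mid in the frame of rack2 between -0.005 and 0.005 m and y of red0_mid in the frame of rack2 between -0.03 and 0.03 m and angle between the y axis of red0_mid and the y axis of rack2, either way round below 0.06 rad)) and ((x of red1_mid in the frame of rack0 between -0.006 and 0.006 m and z of red1_mid in the frame of rack0 between -0.005 and 0.005 m and y of red1_mid in the frame of rack0 between -0.03 and 0.03 m and angle between the y axis of red1_mid and the y axis of rack0, either way round below 0.06 rad) or (x of red1_mid in the frame of rack1 between -0.006 and 0.006 m and z of red1_mid in the frame of rack1 between -0.005 and 0.005 m and y of red1_mid in the frame of rack1 between -0.03 and 0.03 m and angle between the y axis of red1_mid and the y axis of rack1, either way round below 0.06 rad) or (x of red1_mid in the frame of rack2 between -0.006 and 0.006 m and z of red1_mid in the frame of rack2 between -0.005 and 0.005 m and y of red1_mid in the frame of rack2 between -0.03 and 0.03 m and angle between the y axis of red1_mid and the y axis of rack2, either way round below 0.06 rad)) and ((x of red2_mid in the frame of rack0 between -0.006 and 0.006 m and z of red2_mid in the frame of rack0 between -0.005 and 0.005 m and y of red2_mid in the frame of rack0 between -0.03 and 0.03 m and angle between the y axis of red2_mid and the y axis of rack0, either way round below 0.06 rad) or (x of red2_mid in the frame of rack1 between -0.006 and 0.006 m and z of red2_mid in the frame of rack1 between -0.005 and 0.005 m and y of red2_mid in the frame of rack1 between -0.03 and 0.03 m and angle between the y axis of red2_mid and the y axis of rack1, either way round below 0.06 rad) or (x of red2_mid in the frame of rack2 between -0.006 and 0.006 m and z of red2_mid in the frame of rack2 between -0.005 and 0.005 m and y of red2_mid in the frame of rack2 between -0.03 and 0.03 m and angle between the y axis of red2_mid and the y axis of rack2, either way round below 0.06 rad)) and ((x of grey0_mid in the frame of lane0 between -0.006 and 0.006 m and z of grey0_mid in the frame of lane0 between -0.005 and 0.005 m and y of grey0_mid in the frame of lane0 between -0.006 and 0.01 m and angle between the y axis of grey0_mid and the y axis of lane0, either way round below 0.06 rad) or (x of grey0_mid in the frame of lane1 between -0.006 and 0.006 m and z of grey0_mid in the frame of lane1 between -0.005 and 0.005 m and y of grey0_mid in the frame of lane1 between -0.006 and 0.01 m and angle between the y axis of grey0_mid and the y axis of lane1, either way round below 0.06 rad) or (x of grey0_mid in the frame of lane2 between -0.006 and 0.006 m and z of grey0_mid in the frame of lane2 between -0.005 and 0.005 m and y of grey0_mid in the frame of lane2 between -0.006 and 0.01 m and angle between the y axis of grey0_mid and the y axis of lane2, either way round below 0.06 rad)) and ((x of grey1_mid in the frame of lane0 between -0.006 and 0.006 m and z of grey1_mid in the frame of lane0 between -0.005 and 0.005 m and y of grey1_mid in the frame of lane0 between -0.006 and 0.01 m and angle between the y axis of grey1_mid and the y axis of lane0, either way round below 0.06 rad) or (x of grey1_mid in the frame of lane1 between -0.006 and 0.006 m and z of grey1_mid in the frame of lane1 between -0.005 and 0.005 m and y of grey1_mid in the frame of lane1 between -0.006 and 0.01 m and angle between the y axis of grey1_mid and the y axis of lane1, either way round below 0.06 rad) or (x of grey1_mid in the frame of lane2 between -0.006 and 0.006 m and z of grey1_mid in the frame of lane2 between -0.005 and 0.005 m and y of grey1_mid in the frame of lane2 between -0.006 and 0.01 m and angle between the y axis of grey1_mid and the y axis of lane2, either way round below 0.06 rad)) and ((x of grey2_mid in the frame of lane0 between -0.006 and 0.006 m and z of grey2_mid in the frame of lane0 between -0.005 and 0.005 m and y of grey2_mid in the frame of lane0 between -0.006 and 0.01 m and angle between the y axis of grey2_mid and the y axis of lane0, either way round below 0.06 rad) or (x of grey2_mid in the frame of lane1 between -0.006 and 0.006 m and z of grey2_mid in the frame of lane1 between -0.005 and 0.005 m and y of grey2_mid in the frame of lane1 between -0.006 and 0.01 m and angle between the y axis of grey2_mid and the y axis of lane1, either way round below 0.06 rad) or (x of grey2_mid in the frame of lane2 between -0.006 and 0.006 m and z of grey2_mid in the frame of lane2 between -0.005 and 0.005 m and y of grey2_mid in the frame of lane2 between -0.006 and 0.01 m and angle between the y axis of grey2_mid and the y axis of lane2, either way round below 0.06 rad)) and velocity of joint jaw below 0.01 m/s and linear speed of each of red0, red1, red2, grey0, grey1, grey2 below 0.02 m/s); the robot touches nothing.
It fails at once if the slide box is pushed more than 25 mm or knocked over (distance of slide_box from where it was at the start of the episode above 0.025 m or angle between slide_box's own z axis and vertical above 0.5 rad).
It fails at once if the bottle is pushed more than 25 mm or knocked over (distance of reagent from where it was at the start of the episode above 0.025 m or angle between reagent's own z axis and vertical above 0.5 rad).
It fails at once if the loupe is pushed more than 25 mm or knocked over (distance of loupe from where it was at the start of the episode above 0.025 m or angle between loupe's own z axis and vertical above 0.5 rad).
Of red0, red1, red2 only 2 to 3 are there at a start; the rules pass over those that are not, and their reading is None.
Of grey0, grey1, grey2 only 2 to 3 are there at a start; the rules pass over those that are not, and their reading is None.
At some moment in a run one of grey0, grey1, grey2 may be knocked a few centimetres aside while the robot is not near it.
Once in a run the grip may slacken for a moment while it holds something.
It also fails if it takes over 210 s, if anything falls off the work surface, if the arm or the gripper's body presses on something with over 40 N, if the wrist force passes 120 N, or if a joint passes its speed limit or range.

## Working session

There is one attempt and no reset: what is moved stays moved. The work goes in short steps, each a Python script; the robot and the scene stay as the last script left them, time stands still between calls to the robot, and variables do not carry over. Pictures are saved under pics/ and viewed, and the job is handed in when it is done.

```bash
ls; mkdir -p pics
cat > h.py <<'E'
import numpy as np, cv2
from scipy.spatial.transform import Rotation as R
from plant import r, gripper_to, inverse_kinematics, vision, models, telemetry
def snap(cam,name,scale=1):
    im=vision.snapshot(cam); 
    cv2.imwrite('pics/'+name+'.png',cv2.cvtColor(im,cv2.COLOR_RGB2BGR)); return im
def ray(cam,u,v,z):
    c=vision.get_calibration(cam); q=c['orientation']; Rm=R.from_quat([q[1],q[2],q[3],q[0]]).as_matrix()
    d=Rm@np.array([(u-c['cx'])/c['fx'],(v-c['cy'])/c['fy'],1.]); p=np.array(c['position'])
    return p+d*(z-p[2])/d[2]
def proj(cam,P):
    c=vision.get_calibration(cam); q=c['orientation']; Rm=R.from_quat([q[1],q[2],q[3],q[0]]).as_matrix()
    d=Rm.T@(np.array(P)-np.array(c['position'])); return np.array([c['fx']*d[0]/d[2]+c['cx'],c['fy']*d[1]/d[2]+c['cy']])
E
python3 - <<'E'
from h import *
snap('scene','s0');snap('top','t0')
print(telemetry.current_t())
for c in('scene','top'): print(vision.get_calibration(c))
for n in ['cradle','rack','tray','stop','knob','pawl_tail','wheel_axle','slide_box','reagent','loupe','lane0','lane1','lane2','rack0','rack1','rack2']:
    for c in ('top','scene'):
        print(n,c,[(np.round(d['at'],4),round(d['score'],2)) for d in models.mark_of(n,c)])
for n in ['red1_mid','grey1_mid']:
    for c in ('top','scene'):
        print(n,c,[(np.round(d['at'],4),round(d['score'],2)) for d in models.mark_of(n,c)])
print(telemetry.current_t())
E
```

```text
pics
0.1
{'fx': 369.6315382596896, 'fy': 369.6315382596896, 'cx': 322.0179795721342, 'cy': 195.92962333273954, 'position': array([1.01296632, 0.51055251, 0.77914923]), 'orientation': array([-0.1337836 ,  0.28751842,  0.8690405 , -0.37974166])}
{'fx': 475.43096318946664, 'fy': 475.43096318946664, 'cx': 310.6765154703072, 'cy': 201.09882371414977, 'position': array([ 0.44869192, -0.06315486,  1.45642261]), 'orientation': array([-0.01858385,  0.71436964, -0.69877681,  0.0322743 ])}
cradle top [(array([ 0.554 , -0.0502,  0.0024]), 0.56), (array([0.4919, 0.0445, 0.0935]), 0.56), (array([ 0.5215, -0.3082,  0.0522]), 0.45)]
cradle scene [(array([ 0.5562, -0.0522,  0.003 ]), 0.57), (array([0.4044, 0.3118, 0.024 ]), 0.44)]
rack top [(array([ 0.5929, -0.3086,  0.0522]), 0.81), (array([ 0.5251, -0.3108,  0.0031]), 0.64), (array([ 0.5195, -0.3048,  0.0529]), 0.63)]
rack scene [(array([ 0.5937, -0.3079,  0.0525]), 0.98), (array([ 0.4547, -0.3136,  0.049 ]), 0.91), (array([0.5714, 0.122 , 0.0547]), 0.71), (array([ 0.5237, -0.3122,  0.0527]), 0.61), (array([0.5935, 0.3098, 0.021 ]), 0.6), (array([ 
[... 3518 characters left out ...]
-0.3133,  0.0009]), 0.55)]
red1_mid top [(array([ 0.748 , -0.2961,  0.0209]), 0.81), (array([ 0.5562, -0.0473,  0.0501]), 0.73), (array([0.3383, 0.0873, 0.0179]), 0.73), (array([ 0.551 , -0.1153,  0.0388]), 0.71), (array([ 0.5425, -0.494 ,  0.0173]), 0.63), (array([ 0.3078, -0.1895,  0.0233]), 0.57), (array([ 0.5919, -0.3108,  0.0503]), 0.47), (array([ 0.6241, -0.0534,  0.0532]), 0.23)]
red1_mid scene [(array([0.3393, 0.0857, 0.0227]), 0.97), (array([ 0.7458, -0.2975,  0.0196]), 0.9), (array([ 0.5557, -0.0452,  0.0535]), 0.78), (array([ 0.3047, -0.1873,  0.012 ]), 0.73), (array([ 0.5463, -0.4953,  0.0181]), 0.69)]
grey1_mid top []
grey1_mid scene [(array([0.7722, 0.1401, 0.0019]), 0.67)]
1.9
```

View pics/t0.png

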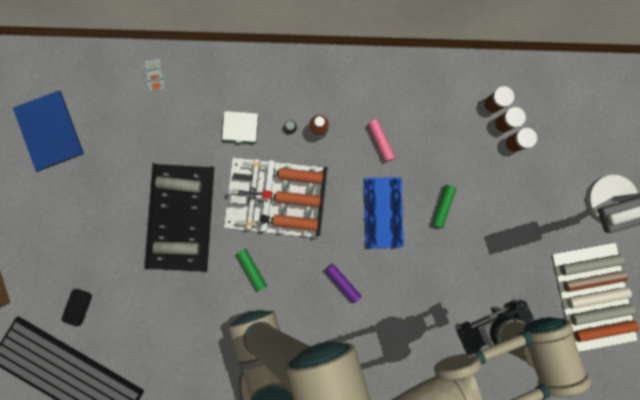

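View pics/s0.png

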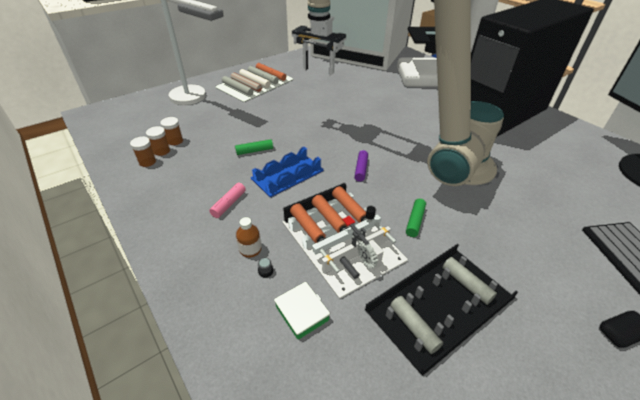

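The top view shows three red cores in the cradle around pixels (300,175), (300,198) and (295,222). Two grey cores are in the tray at (178,184) and (175,248), with the middle bay empty. The rack is blue and empty at (383,213).

Possible mix-ups, all to be left alone:
- Green rods at (251,270) and (445,206), pink at (381,140), purple at (343,283).
- The display board's red and grey cores at (597,300).

Next I'll refine the poses by averaging detections and check close crops.

```bash
cat >> h.py <<'E'
def gather(names,n=3,cams=('top','scene')):
    out={k:[] for k in names}
    for i in range(n):
        for c in cams:
            vision.snapshot(c)
            for k in names:
                out[k]+=[(c,d['at'],d['score']) for d in models.mark_of(k,c)]
    return out
E
python3 - <<'E'
from h import *
im=snap('top','t1'); crop=im[140:290,130:430]; cv2.imwrite('pics/t1c.png',cv2.cvtColor(cv2.resize(crop,None,fx=2.6,fy=2.6,interpolation=cv2.INTER_CUBIC),cv2.COLOR_RGB2BGR))
im=snap('scene','s1'); crop=im[140:380,240:540]; cv2.imwrite('pics/s1c.png',cv2.cvtColor(cv2.resize(crop,None,fx=2.4,fy=2.4,interpolation=cv2.INTER_CUBIC),cv2.COLOR_RGB2BGR))
names=['cradle','lane1','stop','knob','pawl_tail','wheel_axle','rack','rack1','tray','red1_mid','grey1_mid']
g=gather(names,4)
# candidates by proximity
def near(keys,p,tol=0.025):
    A=[a for k in keys for (c,a,s) in g[k] if np.linalg.norm(np.array(a)-p)<tol]; 
    A=np.array(A); return (np.round(np.median(A,0),4),len(A),np.round(A.std(0),4)) if len(A) else None
for nm,keys,p in [('L2',['lane1'],[.624,-.054,.0515]),('L1',['lane1'],[.555,-.048,.0515]),('L0',['lane1'],[.482,-.041,.0515]),('cr',['cradle'],[.555,-.05,0]),('stop',['stop'],[.549,-.115,.037]),('knob',['knob'],[.492,.043,.095]),('tail',['pawl_tail'],[.5625,.037,.104]),('axle',['wheel_axle'],[.57,.126,.058]),
 ('R2',['rack1'],[.593,-.308,.0515]),('R1',['rack1'],[.523,-.311,.0515]),('R0',['rack1'],[.455,-.313,.0515]),('rack',['rack'],[.523,-.311,0]),('tray',['tray'],[.495,.309,0]),
 ('r2',['red1_mid'],[.624,-.054,.0515]),('r1',['red1_mid'],[.555,-.048,.0515]),('r0',['red1_mid'],[.482,-.041,.0515])]:
    print(nm,near(keys,np.array(p)))
for c in ('top','scene'): print(c,[(np.round(a,3),round(s,2)) for cc,a,s in g['grey1_mid'] if cc==c])
print(telemetry.current_t())
E
```

```text
L2 (array([ 0.6255, -0.0544,  0.0522]), 8, array([0.0024, 0.0022, 0.0027]))
L1 (array([ 0.5557, -0.0476,  0.0498]), 7, array([0.0022, 0.0022, 0.002 ]))
L0 (array([ 0.483 , -0.0403,  0.0485]), 8, array([0.0012, 0.0018, 0.003 ]))
cr (array([ 0.5554, -0.0503,  0.0006]), 8, array([0.0017, 0.0021, 0.0023]))
stop (array([ 0.5496, -0.1147,  0.0386]), 8, array([0.0026, 0.0022, 0.0015]))
knob (array([0.4919, 0.0436, 0.0915]), 7, array([0.0008, 0.0018, 0.0018]))
tail (array([0.5647, 0.0376, 0.1045]), 8, array([0.0018, 0.0015, 0.0021]))
axle (array([0.57  , 0.1235, 0.0581]), 7, array([0.0018, 0.0014, 0.0025]))
R2 (array([ 0.5925, -0.3073,  0.0532]), 8, array([0.0023, 0.0013, 0.0013]))
R1 (array([ 0.5238, -0.3093,  0.0521]), 8, array([0.0028, 0.0022, 0.0015]))
R0 (array([ 0.4566, -0.3139,  0.0504]), 8, array([0.0017, 0.0012, 0.0016]))
rack (array([ 0.5216, -0.3118,  0.001 ]), 8, array([0.0026, 0.0019, 0.003 ]))
tray (array([4.938e-01, 3.076e-01, 3.000e-04]), 8, array([0.0017, 0.0016, 0.002 ]))
r2 (array([ 0.6264, -0.0549,  0.0504]), 3, array([0.0015, 0.0012, 0.0021]))
r1 (array([ 0.5554, -0.0479,  0.052 ]), 8, array([0.0017, 0.0017, 0.0023]))
r0 (array([ 0.4822, -0.0385,  0.0516]), 1, array([0., 0., 0.]))
top [(array([0.774, 0.132, 0.004]), 0.6)]
scene [(array([0.564, 0.037, 0.108]), 0.56)]
6.8
```

View pics/t1c.png

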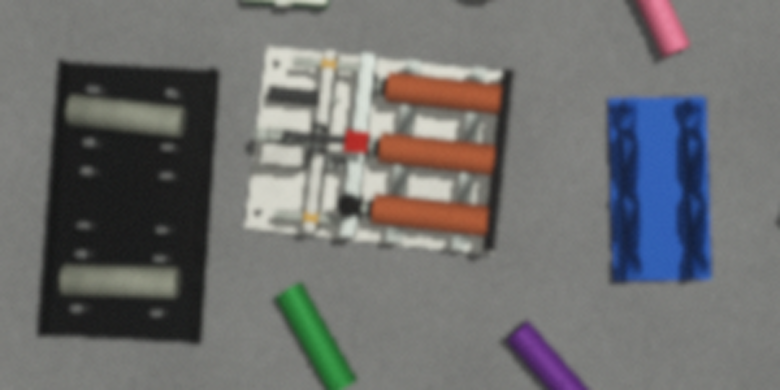

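View pics/s1c.png

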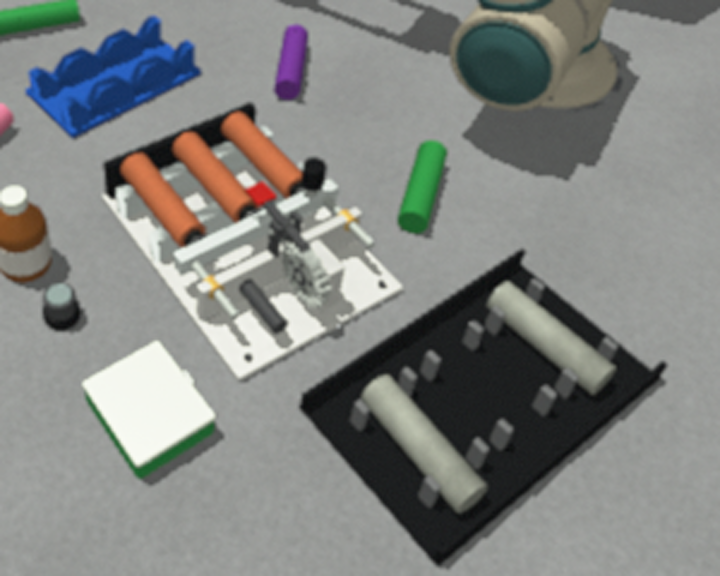

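```bash
cat >> h.py <<'E'
def fit2(loc,wld):
    loc=np.array(loc,float);wld=np.array(wld,float)[:,:2]
    a=loc-loc.mean(0);b=wld-wld.mean(0)
    th=np.arctan2((a[:,0]*b[:,1]-a[:,1]*b[:,0]).sum(),(a*b).sum())
    M=np.array([[np.cos(th),-np.sin(th)],[np.sin(th),np.cos(th)]])
    o=wld.mean(0)-M@loc.mean(0); return o,th,wld-(loc@M.T+o)
def rods(im,cam,mask,z,minpx=60):
    n,l,st,ce=cv2.connectedComponentsWithStats(mask.astype(np.uint8)); out=[]
    for i in range(1,n):
        if st[i,4]<minpx: continue
        vs,us=np.nonzero(l==i)
        P=np.array([ray(cam,u,v,z)[:2] for u,v in zip(us,vs)])
        c,(w,h),_=cv2.minAreaRect(P.astype(np.float32)*1000)
        m=P.mean(0);e,V=np.linalg.eigh(np.cov(P.T));d=V[:,1]; d=d*np.sign(d[1])
        out.append(dict(c=np.round(np.array(c)/1000,4),m=np.round(m,4),L=round(max(w,h)),W=round(min(w,h)),yaw=round(float(np.arctan2(-d[0],d[1])),3),px=int(st[i,4]),uv=np.round(ce[i])))
    return out
def redmask(im):
    h=cv2.cvtColor(im,cv2.COLOR_RGB2HSV); return ((h[...,0]<14)&(h[...,1]>110)&(h[...,2]>80))
def trayroi(c,yaw):
    # tray interior polygon in top cam
    return c
E
python3 - <<'E'
from h import *
o,th,res=fit2([(.07,0),(0,0),(-.07,0),(0,-.065),(0,0)],[(.6255,-.0545),(.5556,-.0477),(.4828,-.0402),(.5496,-.1147),(.5554,-.0503)])
print('cradle',o,th,np.round(res,4))
M=np.array([[np.cos(th),-np.sin(th)],[np.sin(th),np.cos(th)]])
for n,p in [('tail',(.5647,.0376)),('axle',(.57,.1235)),('knob',(.4919,.0436))]: print(n,M.T@(np.array(p)-o))
print('rack',fit2([(.07,0),(0,0),(-.07,0),(0,0)],[(.5925,-.3073),(.5238,-.3093),(.4566,-.3139),(.5216,-.3118)]))
im=cv2.cvtColor(cv2.imread('pics/t1.png'),cv2.COLOR_BGR2RGB)
m=redmask(im); m[:, :270]=0;m[:,340:]=0
for d in rods(im,'top',m,.0515): print(d)
h=cv2.cvtColor(im,cv2.COLOR_RGB2HSV); print(im[184,178],im[248,175],im[215,178],im[200,230])
m=(im.min(2)>85); m[:,:150]=0;m[:,207:]=0;m[:168]=0;m[266:]=0
for d in rods(im,'top',m,.022,100): print(d)
for mth in ('boxes_of','regions_of'):
  for c in ('top','scene'):
    vision.snapshot(c); print(c,[(np.round(d['at'],4) if 'at' in d else d['pixels'].sum(),round(d['score'],2)) for d in getattr(models,mth)('grey1_mid',c)])
E
```

```text
cradle [ 0.5550048  -0.04853783] -0.09435548175426978 [[ 0.0008  0.0006]
 [ 0.0006  0.0008]
 [-0.0025  0.0017]
 [ 0.0007 -0.0015]
 [ 0.0004 -0.0018]]
tail [0.00153655 0.08666811]
axle [-0.00128014  0.17268535]
knob [-0.07150492  0.08578253]
rack (array([ 0.523625, -0.310575]), np.float64(0.04852699392482931), array([[-1.04259575e-03, -1.20556527e-04],
       [ 1.75000000e-04,  1.27500000e-03],
       [ 2.89259575e-03,  7.05565266e-05],
       [-2.02500000e-03, -1.22500000e-03]]))
{'c': array([ 0.7753, -0.121 ]), 'm': array([ 0.7723, -0.1214]), 'L': 40, 'W': 30, 'yaw': 0.815, 'px': 71, 'uv': array([323., 127.])}
{'c': array([ 0.6267, -0.0562]), 'm': array([ 0.6262, -0.0566]), 'L': 133, 'W': 33, 'yaw': -0.085, 'px': 461, 'uv': array([300., 175.])}
{'c': array([ 0.5569, -0.0501]), 'm': array([ 0.5565, -0.0508]), 'L': 135, 'W': 32, 'yaw': -0.087, 'px': 473, 'uv': array([298., 199.])}
{'c': array([ 0.4873, -0.0437]), 'm': array([ 0.4867, -0.0453]), 'L': 134, 'W': 32, 'yaw': -0.082, 'px': 481, 'uv': array([295., 222.])}
[136 139 124] [136 139 123] [27 28 27] [157 157 148]
{'c': array([0.596 , 0.3132]), 'm': array([0.5962, 0.3101]), 'L': 131, 'W': 29, 'yaw': -0.105, 'px': 390, 'uv': array([178., 184.])}
{'c': array([0.4027, 0.3124]), 'm': array([0.4044, 0.3093]), 'L': 131, 'W': 30, 'yaw': -0.026, 'px': 415, 'uv': array([176., 247.])}
top [(array([ 0.5179, -0.3099,  0.0108]), 0.37)]
scene []
top []
scene []
```

```bash
cat >> h.py <<'E'
def down(a):
    x=np.array([np.cos(a),np.sin(a),0]);z=np.array([0,0,-1.]);y=np.cross(z,x)
    q=R.from_matrix(np.stack([x,y,z],1)).as_quat(); return np.array([q[3],q[0],q[1],q[2]])
def best(p,a):
    # a: direction of tool x; choose of a, a+pi the one with last joint nearest 0
    c=[]
    for k in (a,a+np.pi):
        j=inverse_kinematics(p,down(k))
        if j is not None: c.append((abs(j[5]),k))
    return min(c)[1]
def W(o,th,x,y): return np.array([o[0]+np.cos(th)*x-np.sin(th)*y,o[1]+np.sin(th)*x+np.cos(th)*y])
E
python3 - <<'E'
from h import *
im=cv2.cvtColor(cv2.imread('pics/t1.png'),cv2.COLOR_BGR2RGB)
h=cv2.cvtColor(im,cv2.COLOR_RGB2HSV);m=(h[...,0]>100)&(h[...,0]<125)&(h[...,1]>120); m[:,:350]=0;m[:,420:]=0;m[:165]=0;m[260:]=0
for z in (.01,.03): print(rods(im,'top',m,z,300))
m2=m.copy(); m2&=(im[...,2]>130)
print(rods(im,'top',m2,.01,300))
print(telemetry.current_tool_rot(),r.nose_length)
o=np.array([.556,-.0495]);th=-.088
for n,p in [('tail',W(o,th,0,.087)),('lane0',W(o,th,-.07,0)),('rack2',[.593,-.308]),('rack0',[.455,-.314]),('t0',[.4035,.311]),('t1',[.596,.312])]:
    for k in (th,th+np.pi):
        j=inverse_kinematics([*p[:2],.13],down(k)); print(n,round(k,2),p,None if j is None else np.round(j,2))
E
```

```text
[{'c': array([ 0.525 , -0.3124]), 'm': array([ 0.5243, -0.3124]), 'L': 214, 'W': 115, 'yaw': -1.534, 'px': 2602, 'uv': array([383., 212.])}]Traceback (most recent call last):
  File "<stdin>", line 4, in <module>
  File "h.py", line 33, in rods
    P=np.array([ray(cam,u,v,z)[:2] for u,v in zip(us,vs)])
                ~~~^^^^^^^^^^^
  File "h.py", line 8, in ray
    c=vision.get_calibration(cam); q=c['orientation']; Rm=R.from_quat([q[1],q[2],q[3],q[0]]).as_matrix()
ValueError: time passes only in moves, steps and waits
```

```bash
python3 - <<'E'
s=open('h.py').read()
s=s.replace("vision.get_calibration(cam)","cal(cam)").replace("def snap(","""_C={}
def cal(c):
    if c not in _C: _C[c]=vision.get_calibration(c)
    return _C[c]
def snap(""",1)
open('h.py','w').write(s)
E
python3 - <<'E'
from h import *
print(telemetry.current_tool_rot(),r.nose_length)
o=np.array([.556,-.0495]);th=-.088
for n,p in [('tail',W(o,th,0,.087)),('lane0',W(o,th,-.07,0)),('lane2',W(o,th,.07,0)),('rack2',[.593,-.308]),('rack0',[.455,-.314]),('t0',[.4035,.311]),('t1',[.596,.312])]:
    for k in (th,th+np.pi):
        j=inverse_kinematics([*p[:2],.13],down(k)); print(n,round(k,2),p,None if j is None else np.round(j,2))
E
```

```text
[ 1.39168504e-05  8.42964973e-01 -5.37968449e-01  4.25724747e-05] 0.025
tail -0.09 [0.56364612 0.03716335] [-0.06  0.33  1.68 -0.    1.12  0.03]
tail 3.05 [0.56364612 0.03716335] None
lane0 -0.09 [ 0.48627087 -0.04334795] [-0.23  0.23  1.84 -0.    1.07 -0.14]
lane0 3.05 [ 0.48627087 -0.04334795] None
lane2 -0.09 [ 0.62572913 -0.05565205] [-0.2   0.42  1.54 -0.    1.18 -0.11]
lane2 3.05 [ 0.62572913 -0.05565205] None
rack2 -0.09 [0.593, -0.308] [-0.58  0.48  1.44 -0.    1.22 -0.5 ]
rack2 3.05 [0.593, -0.308] [-0.58  0.48  1.44 -0.    1.22  2.65]
rack0 -0.09 [0.455, -0.314] [-0.73  0.32  1.71 -0.    1.12 -0.64]
rack0 3.05 [0.455, -0.314] [-0.73  0.32  1.71 -0.    1.12  2.5 ]
t0 -0.09 [0.4035, 0.311] [ 0.52  0.26  1.8  -0.    1.08  0.61]
t0 3.05 [0.4035, 0.311] [ 0.52  0.26  1.8  -0.    1.08 -2.53]
t1 -0.09 [0.596, 0.312] [ 0.38  0.48  1.43 -0.    1.23  0.47]
t1 3.05 [0.596, 0.312] [ 0.38  0.48  1.43 -0.    1.23 -2.67]
```

```bash
cat >> h.py <<'E'
CO=np.array([.556,-.0495]);CT=-.088
RO=np.array([.5243,-.3120]);RT=.040
E
python3 - <<'E'
from h import *
gripper_to(0.0,20)
p=W(CO,CT,0,.086)
r.move_to([*p,.23],down(CT)); r.move_l([*p,.145])
f0=np.array(telemetry.current_wrist_force())
g=r.move_l([*p,.114],vel=.04,guard=20)
print(g,telemetry.current_ee_pos(),np.array(telemetry.current_wrist_force())-f0)
r.hold(.8)
print(np.array(telemetry.current_wrist_force())-f0)
snap('scene','s2');snap('top','t2')
r.move_l([*p,.2]); 
im=snap('scene','s3')
cv2.imwrite('pics/s3c.png',cv2.cvtColor(cv2.resize(im[170:320,270:430],None,fx=4.5,fy=4,interpolation=cv2.INTER_CUBIC),cv2.COLOR_RGB2BGR))
r.move_l([*p,.3]);
print(telemetry.current_t())
for i in range(3):
  for c in('top','scene'):
    vision.snapshot(c);print([(np.round(d['at'],4),round(d['score'],2)) for d in models.mark_of('knob',c)][:2])
E
```

```text
False [0.56373301 0.03586472 0.11411932] [-0.11332869 -2.91740115  1.89881472]
[ 0.03226399 -3.68468579  1.95344967]
15.0417
[(array([0.4925, 0.0689, 0.0941]), 0.67)]
[(array([0.4926, 0.0677, 0.0903]), 0.65)]
[(array([0.4931, 0.0692, 0.0969]), 0.68), (array([ 0.7802, -0.0199,  0.0057]), 0.45)]
[(array([0.4946, 0.0699, 0.0912]), 0.82)]
[(array([0.4943, 0.0672, 0.0951]), 0.63)]
[(array([0.4953, 0.0678, 0.0898]), 0.86)]
```

View pics/s3c.png

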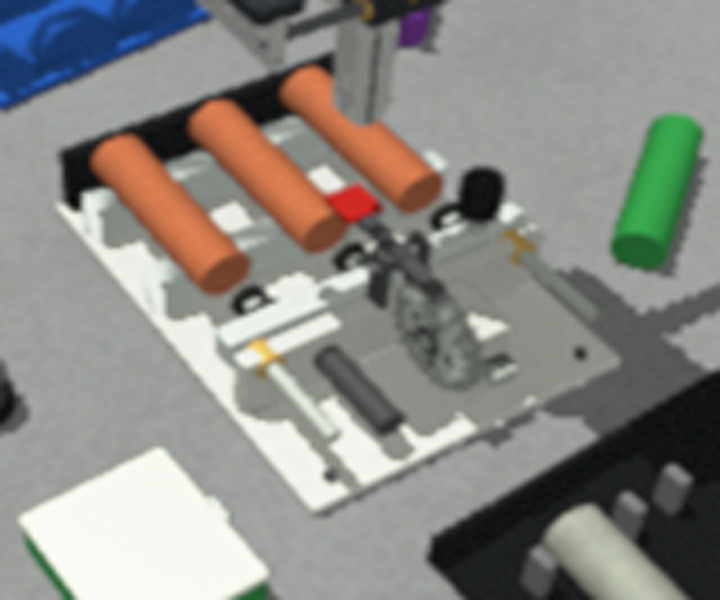

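The jaw has sprung back: the knob moved from y 0.044 to 0.0685, about 25 mm. All three reds still lie in their lanes, and the red tail at crop pixel (355,205) is up again. Next I'll move the first red core.

```bash
cat >> h.py <<'E'
def F(): return np.array(telemetry.current_wrist_force())
def pick(p,a,zc,open_=.062,zt=.17,grip=40):
    """zc: TCP z at grasp"""
    gripper_to(open_)
    r.move_to([*p,zt],down(a)); r.move_l([*p,zc+.04],vel=.2)
    hit=r.move_l([*p,zc],vel=.08,guard=15)
    if hit: print('HIT on descent',telemetry.current_ee_pos(),F())
    gripper_to(.0,grip); w=telemetry.current_opening()
    r.move_l([*p,zt],vel=.15)
    print('pick w',round(w,4),round(telemetry.current_opening(),4),'F',np.round(F(),2),'t',telemetry.current_t())
    return w
def place_rack(i,open_=.062,dz=0):
    p=W(RO,RT,.07*(i-1),0)
    r.move_to([*p,.17],down(RT)); print('w over',round(telemetry.current_opening(),4))
    r.move_l([*p,.075],vel=.15)
    hit=r.move_l([*p,.0555+dz],vel=.03,guard=6)
    print('placed',hit,np.round(telemetry.current_ee_pos(),4),'w',round(telemetry.current_opening(),4),np.round(F(),2))
    gripper_to(open_); r.move_l([*p,.17],vel=.2)
    print('t',telemetry.current_t())
E
python3 - <<'E'
from h import *
pick(W(CO,CT,.07,0),CT,.0575)
place_rack(2)
snap('top','t4'); im=snap('scene','s4')
cv2.imwrite('pics/s4c.png',cv2.cvtColor(cv2.resize(im[110:270,220:420],None,fx=3.8,fy=3.6,interpolation=cv2.INTER_CUBIC),cv2.COLOR_RGB2BGR))
E
```

```text
pick w 0.0348 0.0353 F [-0.55 -0.36 -3.19] t 20.0167
w over 0.0349
placed True [ 0.5934 -0.3092  0.0578] w 0.035 [-1.12 -0.33  3.15]
t 23.6917
```

View pics/s4c.png

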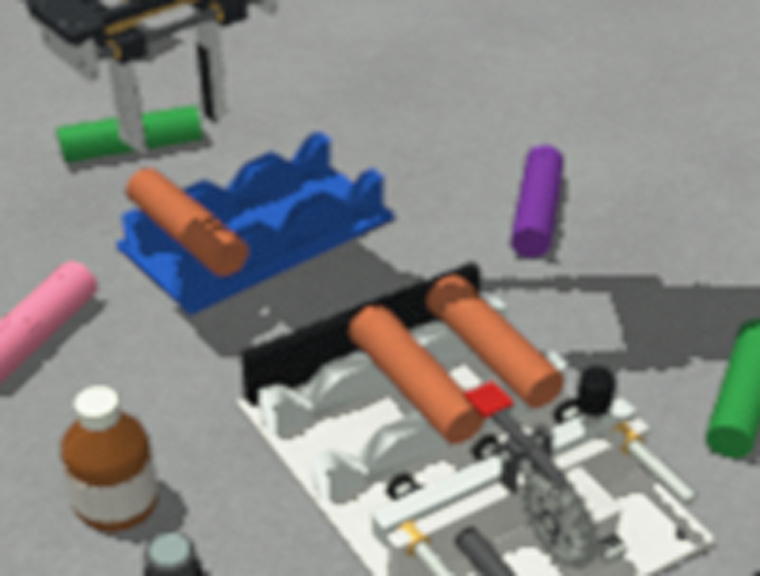

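The first red core sits level in the rack at crop pixel (185,220), and contact came at the expected height. Now the other two.

Run:
```python
from h import *
pick(W(CO,CT,0,0),CT,.0575); place_rack(1)
im=snap('top','t5')
pick(W(CO,CT,-.07,0),CT,.0575); place_rack(0)
p=telemetry.current_ee_pos(); r.move_to([.45,.1,.35],down(CT))
im=snap('scene','s6')
cv2.imwrite('pics/s6c.png',cv2.cvtColor(cv2.resize(im[110:270,220:420],None,fx=3.8,fy=3.6,interpolation=cv2.INTER_CUBIC),cv2.COLOR_RGB2BGR))
```

```text
pick w 0.0352 0.0358 F [ 0.08 -0.28 -3.83] t 27.6417
w over 0.0353
placed True [ 0.5235 -0.3119  0.058 ] w 0.035 [-0.54 -1.44  2.13]
t 31.3333
pick w 0.0352 0.0349 F [ 0.09 -0.51 -2.69] t 35.2667
w over 0.035
placed True [ 0.4536 -0.3147  0.0578] w 0.0351 [-1.44 -0.39  1.92]
t 39.0
```

View pics/s6c.png

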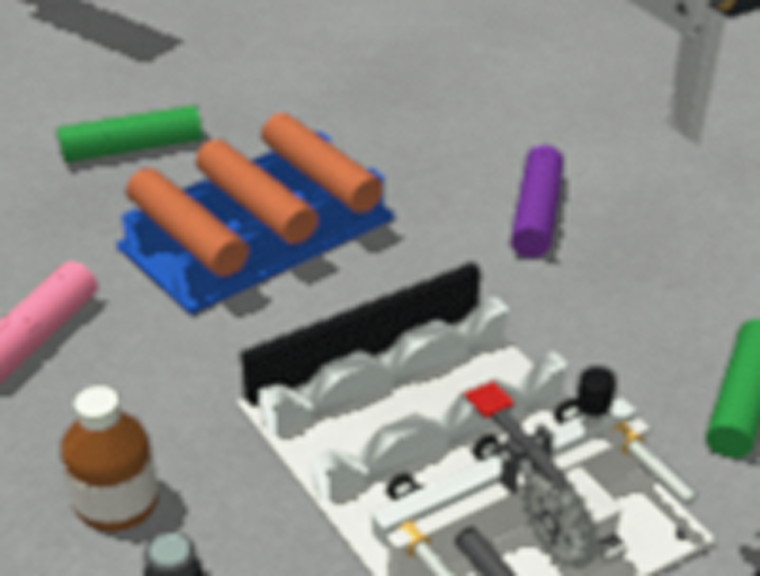

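All three reds are level in the rack notches. The lane area is empty and the jaw is still back. Next I'll locate the greys again with the arm clear of the tray.

```bash
cat >> h.py <<'E'
def greys(name,zc=.022):
    im=snap('top',name); m=(im.min(2)>85); m[:,:150]=0;m[:,207:]=0;m[:168]=0;m[266:]=0
    L=rods(im,'top',m,zc,150)
    for d in L: print(d)
    cv2.imwrite('pics/'+name+'c.png',cv2.cvtColor(cv2.resize(im[130:300,100:430],None,fx=2.4,fy=2.4,interpolation=cv2.INTER_CUBIC),cv2.COLOR_RGB2BGR))
    return L
E
python3 - <<'E'
from h import *
r.move_to([.45,-.15,.3],down(CT)); greys('t7'); snap('scene','s7')
E
```

```text
{'c': array([0.5963, 0.3132]), 'm': array([0.5964, 0.3102]), 'L': 131, 'W': 29, 'yaw': -0.107, 'px': 382, 'uv': array([178., 184.])}
{'c': array([0.4121, 0.2919]), 'm': array([0.4103, 0.2892]), 'L': 125, 'W': 36, 'yaw': -0.05, 'px': 399, 'uv': array([183., 246.])}
```

View pics/t7c.png

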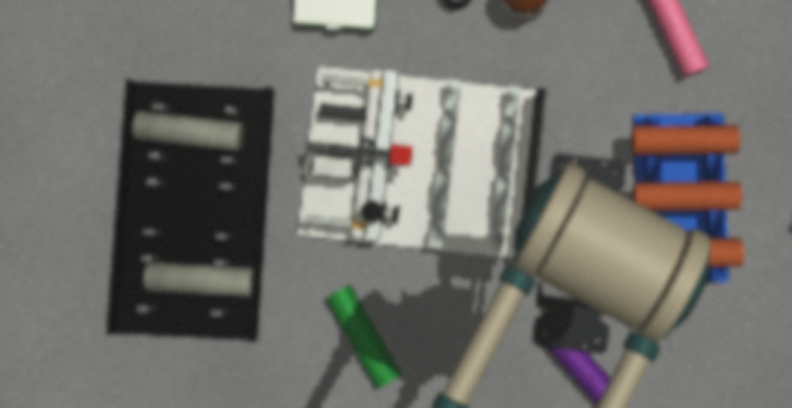

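View pics/s7.png

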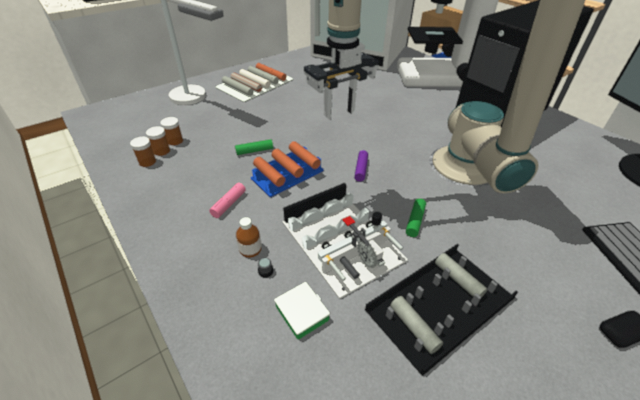

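The near grey has been knocked about 20 mm toward the cradle. It is now at full-image pixel (183,246), near the end wall. The far one is unchanged at (178,184). I'll check it up close before grasping.

Run:
```python
import cv2,numpy as np
a=cv2.imread('pics/s7.png');b=cv2.imread('pics/t7.png')
A=cv2.resize(a[235:375,355:525],None,fx=4,fy=4,interpolation=cv2.INTER_CUBIC)
cv2.imwrite('pics/s7d.png',A)
from h import *
im=cv2.cvtColor(b,cv2.COLOR_BGR2RGB)
# row profile of the near grey core: edges per column
for u in range(160,207,4):
    col=im[232:262,u].min(1).astype(int); idx=np.nonzero(col>85)[0]; print(u,idx+232)
print(im[246,150:215].min(1))
```

```text
160 []
164 [241 242 243 244 245 246 247 248]
168 [241 242 243 244 245 246 247 248]
172 [241 242 243 244 245 246 247 248 249]
176 [241 242 243 244 245 246 247 248 249]
180 [241 242 243 244 245 246 247 248 249 250]
184 [241 242 243 244 245 246 247 248 249 250]
188 [242 243 244 245 246 247 248 249 250 251]
192 [242 243 244 245 246 247 248 249 250 251]
196 [242 243 244 245 246 247 248 249 250 251]
200 [243 244 245 246 247 248 249 250 251]
204 []
[ 25  26  28  28  24  27  27  27  33  52  84  96 102  99  99  97 100 102
 103 106 108 111 110 111 111 111 112 112 114 116 118 118 121 119 121 121
 124 127 128 128 127 127 128 127 126 126 123 122 122 123 126 126 123 109
  83  51  32  36  58  93 112 118 119 118 120]
```

View pics/s7d.png

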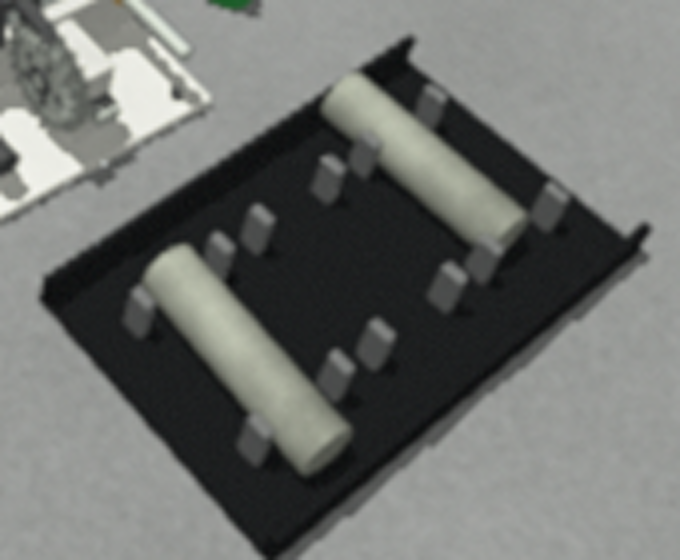

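Run:
```python
from h import *
a=ray('top',164,244.5,.022)[:2];b=ray('top',200,247,.022)[:2]
c=ray('top',182,245.7,.022)[:2]; d=a-b; yaw=np.arctan2(-d[0],d[1]); print(c,yaw)
pick(c,yaw,.033,zt=.20)
p=W(CO,CT,-.07,.009)
r.move_to([*p,.20],down(CT)); r.move_l([*p,.085],vel=.15); 
print(telemetry.current_opening(),F(),telemetry.current_t())
im=snap('scene','s8'); cv2.imwrite('pics/s8c.png',cv2.cvtColor(cv2.resize(im[150:300,270:450],None,fx=4,fy=4,interpolation=cv2.INTER_CUBIC),cv2.COLOR_RGB2BGR))
```

```text
[0.4099842  0.29189813] -0.048408386374408564
pick w 0.0351 0.035 F [-1.25 -0.16 -3.27] t 46.9333
0.03534184151239096 [-0.41273012  0.18326011 -2.63482379] 49.1167
```

View pics/s8c.png

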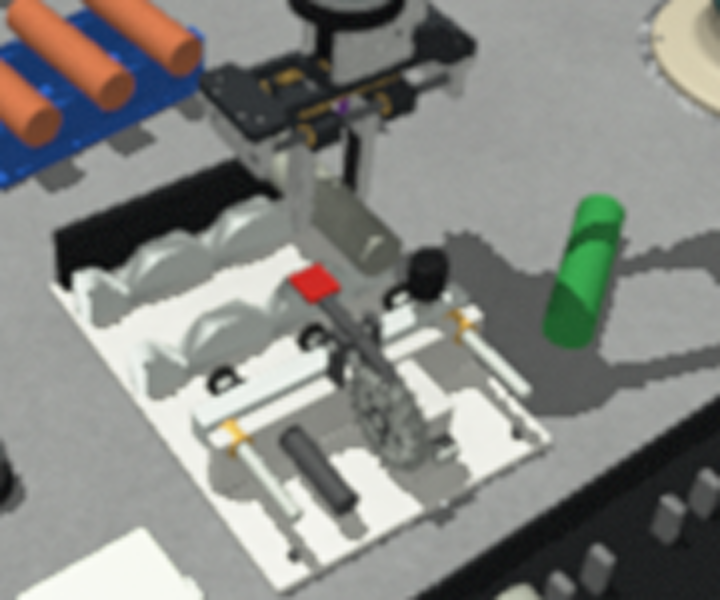

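The core is held level above lane 0, clear of the plunger at crop pixel (397,297). Now I'll lower it and slide it to the stop.

```bash
cat >> h.py <<'E'
def seat(i,y0=.009,open_=.062,zs=.0625):
    P=lambda y,z:[*W(CO,CT,.07*(i-1),y),z]
    r.hold(.2)
    hit=r.move_l(P(y0,zs+.0025),vel=.03,guard=5); print('low',hit,np.round(telemetry.current_ee_pos(),4),np.round(F(),2))
    z=telemetry.current_ee_pos()[2]
    if hit: r.move_l(P(y0,z+.002),vel=.02); z+=.002
    r.hold(.2); f0=F()
    hit=r.move_l(P(-.014,z),vel=.015,guard=5)
    e=np.array(telemetry.current_ee_pos()); y=-(e[0]-CO[0])*np.sin(CT)*-1 if 0 else (np.array([-np.sin(CT),np.cos(CT)])@(e[:2]-CO))
    print('stop',hit,'lane y',round(float(y),4),np.round(F()-f0,2))
    y=y+.0007
    r.move_l(P(y,z),vel=.02)
    hit=r.move_l(P(y,zs-.003),vel=.02,guard=5)
    print('down',hit,np.round(telemetry.current_ee_pos(),4),'w',round(telemetry.current_opening(),4),np.round(F(),2))
    gripper_to(open_); r.hold(.2); r.move_l(P(y,.2),vel=.2)
    print('t',telemetry.current_t()); return y
E
python3 - <<'E'
from h import *
seat(0)
im=snap('scene','s9'); cv2.imwrite('pics/s9c.png',cv2.cvtColor(cv2.resize(im[150:300,270:450],None,fx=4,fy=4,interpolation=cv2.INTER_CUBIC),cv2.COLOR_RGB2BGR))
E
```

```text
low False [ 0.4872 -0.0344  0.065 ] [ 0.31  0.2  -3.31]
stop True lane y 0.0022 [ 1.97 -0.2   1.03]
down True [ 0.4857 -0.0402  0.0631] w 0.0354 [ 0.37 -0.48  1.69]
t 53.2167
```

View pics/s9c.png

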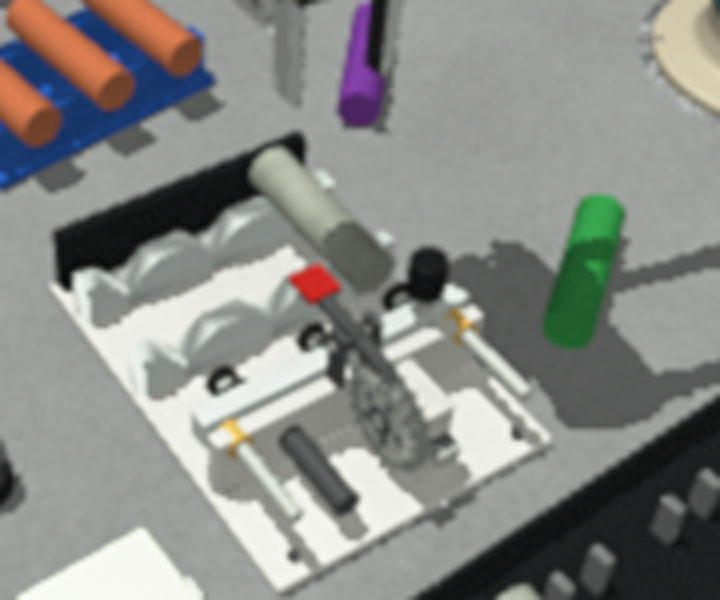

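Run:
```python
from h import *
r.move_to([.45,-.2,.3],down(CT)); L=greys('t10'); im=snap('scene','s10')
a=cv2.imread('pics/t1.png')[205:245,260:345]; b=cv2.imread('pics/t10.png')[205:245,260:345]
c=cv2.imread('pics/s1.png')[170:260,290:410]; d=cv2.imread('pics/s10.png')[170:260,290:410]
cv2.imwrite('pics/cmp.png',np.vstack([cv2.resize(np.hstack([a,b]),(780,184),interpolation=cv2.INTER_CUBIC),cv2.resize(np.hstack([c,d]),(780,292),interpolation=cv2.INTER_CUBIC)]))
```

```text
{'c': array([0.5961, 0.3132]), 'm': array([0.5962, 0.31  ]), 'L': 131, 'W': 29, 'yaw': -0.109, 'px': 386, 'uv': array([178., 184.])}
```

View pics/cmp.png

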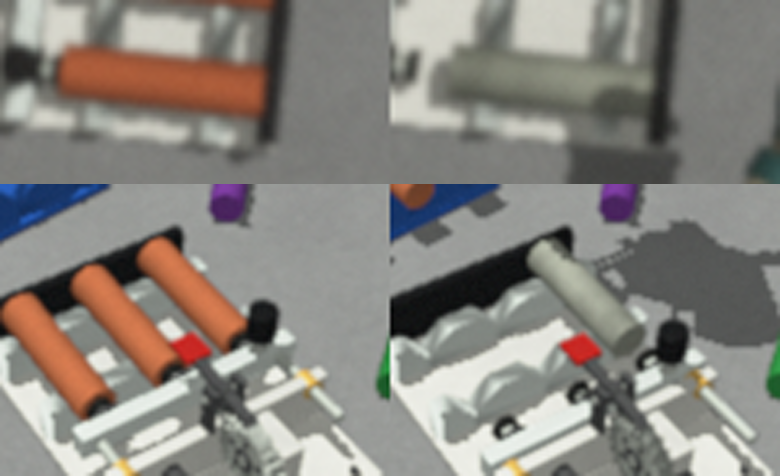

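View pics/t10c.png

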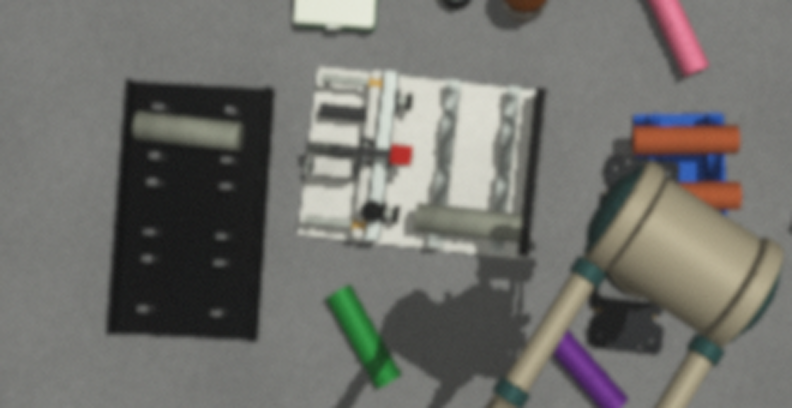

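The grey is seated in lane 0 but seems about 7 mm short of the stop compared with where the red lay, so the guard fired early. I'll re-grip it and slide it home with a higher guard.

```bash
cat >> h.py <<'E'
def laney(e): return float(np.array([-np.sin(CT),np.cos(CT)])@(np.array(e)[:2]-CO))
def slide_home(i,ygrip=0.004,lift=.002,guard=12,zg=.0575):
    P=lambda y,z:[*W(CO,CT,.07*(i-1),y),z]
    gripper_to(.062); r.move_to(P(ygrip,.17),down(CT)); r.move_l(P(ygrip,.10),vel=.2)
    r.move_l(P(ygrip,zg),vel=.08,guard=15); gripper_to(0,40)
    print('w',round(telemetry.current_opening(),4)); z=zg+lift
    r.move_l(P(ygrip,z),vel=.02); r.hold(.3); f0=F(); y=ygrip
    while y>-.016:
        y-=.001; r.move_l(P(y,z),vel=.015); r.hold(.08); f=F()-f0; fy=f[1]
        print(round(y,4),round(laney(telemetry.current_ee_pos()),4),np.round(f,1))
        if fy>5: break
    y+=.0005; r.move_l(P(y,z),vel=.02)
    hit=r.move_l(P(y,zg-.002),vel=.02,guard=6); print('down',hit,np.round(telemetry.current_ee_pos(),4))
    gripper_to(.062); r.hold(.2); r.move_l(P(y,.2),vel=.2); print('t',telemetry.current_t())
E
python3 - <<'E'
from h import *
slide_home(0)
r.move_to([.45,-.2,.3],down(CT)); snap('top','t11'); im=snap('scene','s11')
a=cv2.imread('pics/t1.png')[205:245,260:345]; b=cv2.imread('pics/t11.png')[205:245,260:345]
c=cv2.imread('pics/s1.png')[170:260,290:410]; d=cv2.imread('pics/s11.png')[170:260,290:410]
cv2.imwrite('pics/cmp11.png',np.vstack([cv2.resize(np.hstack([a,b]),(780,184),interpolation=cv2.INTER_CUBIC),cv2.resize(np.hstack([c,d]),(780,292),interpolation=cv2.INTER_CUBIC)]))
E
```

```text
w 0.0351
0.003 0.0033 [ 0.9  2.2 -1.3]
0.002 0.0032 [ 2.5  5.7 -0.6]
down True [ 0.4864 -0.0401  0.0587]
t 60.3083
```

View pics/cmp11.png

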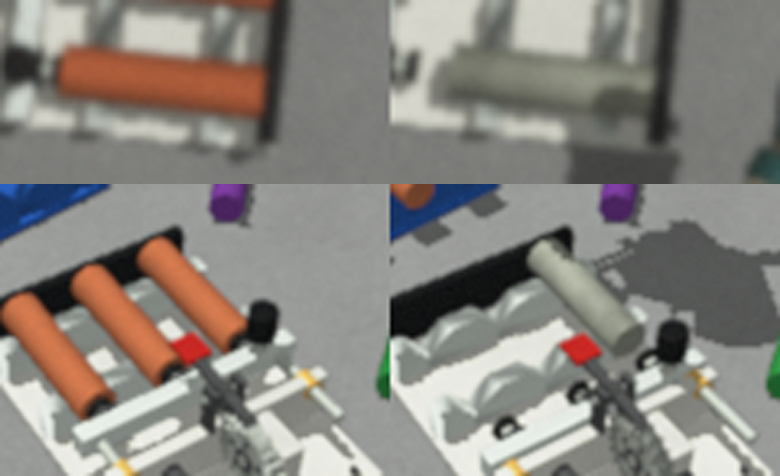

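The y force rose at once and the arm stalled at lane y 0.003, so this core already touches the stop. The crop also shows its end against the black bar at (652,90). Now the far grey, still at (178,184).

Run:
```python
from h import *
pick(np.array([.5962,.3116]),-.10,.033,zt=.20)
p=W(CO,CT,.07,.009)
r.move_to([*p,.20],down(CT)); r.move_l([*p,.085],vel=.15); 
print(telemetry.current_opening(),F(),telemetry.current_t())
im=snap('scene','s12'); cv2.imwrite('pics/s12c.png',cv2.cvtColor(cv2.resize(im[150:300,250:430],None,fx=4,fy=4,interpolation=cv2.INTER_CUBIC),cv2.COLOR_RGB2BGR))
```

```text
pick w 0.0355 0.0352 F [ 0.23  0.4  -3.9 ] t 66.6167
0.03525444593571982 [-0.65490089  0.17841888 -2.53508396] 68.8833
```

View pics/s12c.png

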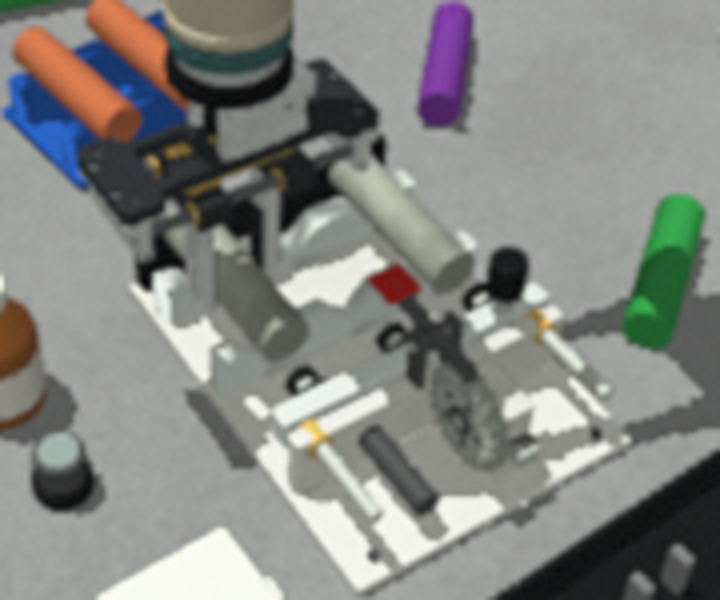

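Run:
```python
from h import *
i=2;P=lambda y,z:[*W(CO,CT,.07*(i-1),y),z]
r.hold(.2); zs=.0625
hit=r.move_l(P(.009,zs+.002),vel=.03,guard=6); z=telemetry.current_ee_pos()[2]; print(hit,z)
if hit: z+=.001; r.move_l(P(.009,z),vel=.02)
r.hold(.3); f0=F(); y=.009
while y>-.016:
    y-=.001; r.move_l(P(y,z),vel=.015); r.hold(.08); f=F()-f0
    print(round(y,4),round(laney(telemetry.current_ee_pos()),4),np.round(f,1))
    if f[1]>5: break
y+=.0005; r.move_l(P(y,z),vel=.02)
hit=r.move_l(P(y,zs-.003),vel=.02,guard=6); print('down',hit,np.round(telemetry.current_ee_pos(),4),telemetry.current_opening())
gripper_to(.062); r.hold(.2); r.move_l(P(y,.2),vel=.2); print('t',telemetry.current_t())
r.move_to([.45,-.2,.3],down(CT)); snap('top','t13'); im=snap('scene','s13')
cv2.imwrite('pics/s13c.png',cv2.cvtColor(cv2.resize(im[130:300,240:440],None,fx=3.8,fy=3.5,interpolation=cv2.INTER_CUBIC),cv2.COLOR_RGB2BGR))
cv2.imwrite('pics/t13c.png',cv2.resize(cv2.imread('pics/t13.png')[130:300,100:430],None,fx=2.4,fy=2.4,interpolation=cv2.INTER_CUBIC))
```

```text
False 0.06449446782847627
0.008 0.0079 [-0.  -0.5 -1.1]
0.007 0.0069 [-1.1 -0.  -1.3]
0.006 0.006 [-0.3  0.3 -1.7]
0.005 0.0049 [-1.6 -0.6 -1.5]
0.004 0.004 [-0.1 -0.7 -1.3]
0.003 0.003 [-0.8 -0.4 -2. ]
0.002 0.0019 [-0.2 -0.7 -1.2]
0.001 0.001 [ 0.1  0.5 -1.8]
0.0 0.0004 [ 0.1  1.  -2.2]
-0.001 0.0002 [ 0.3  4.8 -0.7]
-0.002 0.0002 [ 0.5  6.7 -1.1]
down True [ 0.6256 -0.0553  0.0639] 0.034941703092688806
t 76.05
```

View pics/s13c.png

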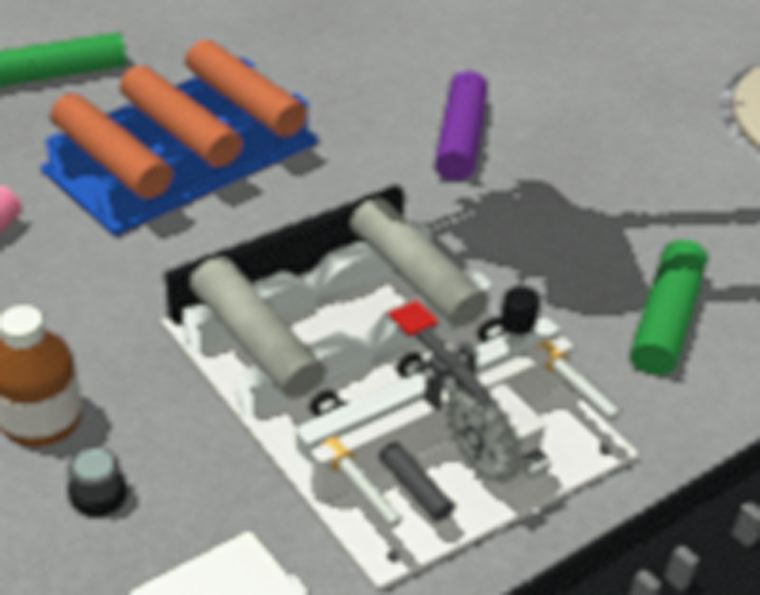

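View pics/t13c.png

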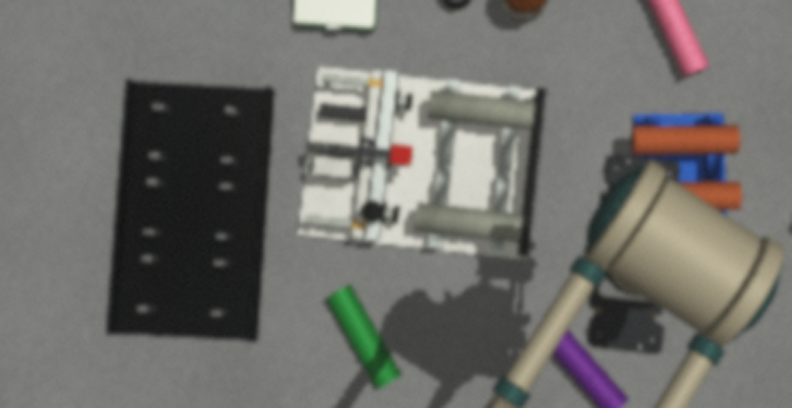

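All five cores are seated: the two greys are against the stop, the reds are in the rack, and the tray is empty. Now I'll push the knob.

```bash
python3 - <<'E'
from h import *
P=lambda y,z:[*W(CO,CT,-.070,y),z]
gripper_to(0,20)
r.move_to(P(.152,.22),down(CT)); r.move_l(P(.152,.110),vel=.1,guard=10); print(telemetry.current_ee_pos())
r.hold(.3); f0=F(); y=.152; 
while y>.094:
    y-=.001 if y<.14 else .002
    r.move_l(P(y,.110),vel=.03); r.hold(.05); f=F()-f0; ya=laney(telemetry.current_ee_pos())
    print(round(y,4),round(ya,4),np.round(f,1))
    if f[1]>22: break
r.hold(.3); print(F()-f0)
snap('scene','s14')
E
python3 - <<'E'
import cv2
cv2.imwrite('pics/s14c.png',cv2.resize(cv2.imread('pics/s14.png')[150:300,270:450],None,fx=4,fy=4,interpolation=cv2.INTER_CUBIC))
E
```

```text
[0.50015499 0.10808724 0.11056931]
0.15 0.1499 [-0.4  0.9  0.3]
0.148 0.1479 [-0.3  0.7  0.9]
0.146 0.1459 [-0.7 -0.1  1.2]
0.144 0.1439 [-0.8  0.2  0.7]
0.142 0.1419 [-0.6  0.5 -0.2]
0.14 0.1399 [-0.5  1.3 -0.1]
0.139 0.139 [-0.   0.4 -0.8]
0.138 0.1384 [-0.9  3.   1.2]
0.137 0.1383 [-0.4  4.9  0.5]
0.136 0.1382 [-0.2  7.9 -0.2]
0.135 0.138 [ 0.4 10.3  0.2]
0.134 0.1377 [ 1.2 12.3  0.7]
0.133 0.1372 [ 0.5 13.8 -0.6]
0.132 0.1367 [ 1.  13.8 -0.1]
0.131 0.1363 [ 0.3 15.7 -0.4]
0.13 0.136 [ 1.1 17.9 -0.6]
0.129 0.1357 [ 1.5 19.6 -0.1]
0.128 0.1329 [-0.7 15.1 -1.1]
0.127 0.1325 [ 0.8 17.  -1.3]
0.126 0.1321 [ 1.5 19.2 -0.7]
0.125 0.1318 [ 1.1 19.9 -0.4]
0.124 0.1289 [ 0.4 15.  -0.5]
0.123 0.1285 [ 1.  16.6 -0.9]
0.122 0.1282 [ 0.8 18.7 -1. ]
0.121 0.1254 [ 0.8 14.  -0.1]
0.12 0.1249 [ 1.3 14.8 -0.4]
0.119 0.1246 [ 0.9 18.1 -0.1]
0.118 0.1243 [ 2.4 18.4 -0.6]
0.117 0.1215 [ 1.1 13.6  0.2]
0.116 0.121 [ 1.1 16.  -1.1]
0.115 0.1207 [ 1.1 16.9 -0.6]
0.114 0.1179 [-0.3 12.   0.9]
0.113 0.1174 [ 1.2 14.2  0.1]
0.112 0.1171 [ 0.4 15.5 -0.5]
0.111 0.1168 [ 1.1 18.4 -1.1]
0.11 0.1144 [ 0.9 14.5  0.4]
0.109 0.1139 [ 0.5 14.2  0.5]
0.108 0.1135 [ 0.6 16.7  1. ]
0.107 0.1132 [ 1.1 18.6 -0.3]
0.106 0.1106 [ 1.3 14.5 -0.3]
0.105 0.1101 [ 1.3 15.4  1.1]
0.104 0.1097 [ 1.2 18.3 -0.9]
0.103 0.1094 [ 1.3 20.8  0.2]
0.102 0.1091 [ 2.1 21.3  0.1]
0.101 0.1064 [ 1.8 16.3  0.1]
0.1 0.1063 [ 1.4 18.7 -0.4]
0.099 0.1062 [ 2.7 21.4 -0.7]
0.098 0.1061 [ 2.3 24.5  0.5]
[ 1.8574192  22.91334211 -0.29944648]
```

View pics/s14c.png

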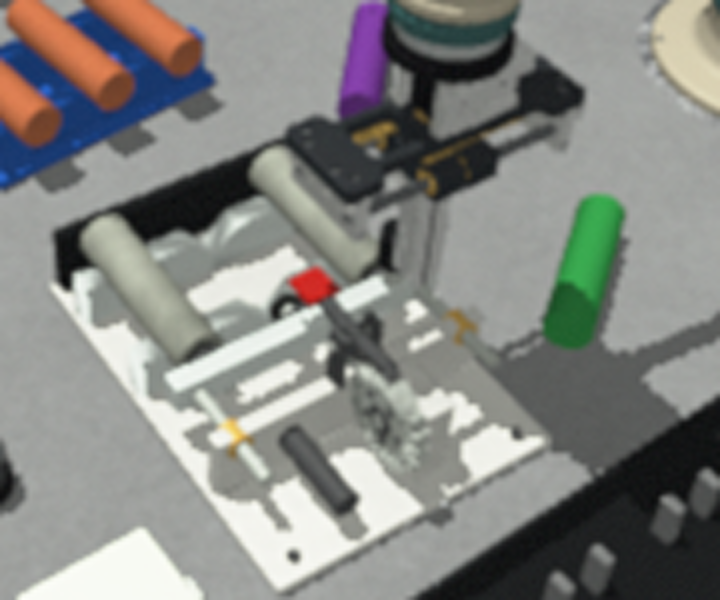

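There were eight clicks over 32 mm of travel, then a firm stop. That matches the teeth from 0.0228 down to -0.0038, and the plungers touch both greys. Now I'll back off and check.

Run:
```python
from h import *
P=lambda y,z:[*W(CO,CT,-.070,y),z]
r.move_l(P(.15,.110),vel=.05); r.move_l(P(.15,.25),vel=.15)
r.move_to([.40,-.15,.36],down(CT)); r.hold(.5)
for i in range(3):
  for c in('top','scene'):
    im=snap(c,'f_'+c);print([(np.round(d['at'],4),round(d['score'],2)) for d in models.mark_of('knob',c)][:2])
im=cv2.imread('pics/f_top.png'); cv2.imwrite('pics/f_topc.png',cv2.resize(im[100:290,100:420],None,fx=2.4,fy=2.4,interpolation=cv2.INTER_CUBIC))
im=cv2.imread('pics/f_scene.png'); cv2.imwrite('pics/f_scenec.png',cv2.resize(im[130:300,240:440],None,fx=3.8,fy=3.5,interpolation=cv2.INTER_CUBIC))
print(telemetry.current_t())
```

```text
[(array([0.4916, 0.04  , 0.0946]), 0.9), (array([ 0.5499, -0.1166,  0.0383]), 0.39)]
[(array([0.4888, 0.0411, 0.0901]), 0.66), (array([ 0.5532, -0.0511,  0.0489]), 0.64)]
[(array([0.4888, 0.0395, 0.0921]), 0.92), (array([ 0.6255, -0.0546,  0.0517]), 0.53)]
[(array([0.4904, 0.0406, 0.0901]), 0.94), (array([ 0.6246, -0.0555,  0.0508]), 0.16)]
[(array([0.491 , 0.0395, 0.0932]), 0.68), (array([ 0.5236, -0.3116,  0.0009]), 0.26)]
[(array([0.4895, 0.04  , 0.0904]), 0.86)]
100.175
```

View pics/f_topc.png

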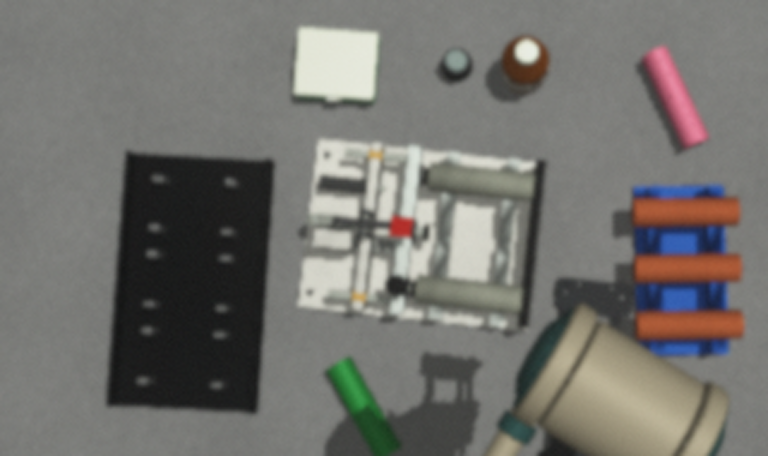

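View pics/f_scenec.png

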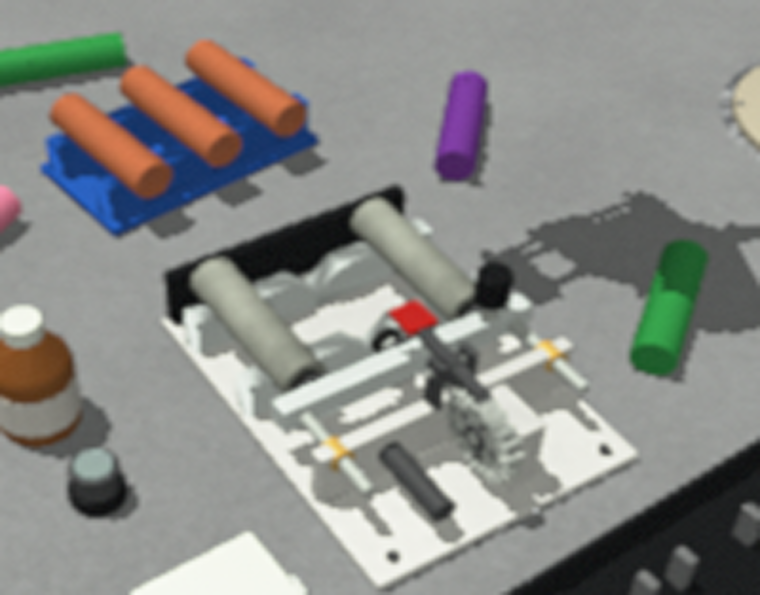

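The knob reads y 0.040 against 0.0436 at the start, so the jaw is at about -3.6 mm and held. The greys are clamped at the stop, the reds are level in the rack, and the bystanders haven't moved. Handing in.

Run:
```python
from h import *
print(r.sign_off())
```

```text
the job is handed in; nothing more can be done
None
```

The changeover is done and handed in at about 100 s of the 210 s allowed. No verdict is reported, so what follows is my own checks.

- **Release:** I pressed the pawl tail and the jaw sprung back about 25 mm. The reds were still in their lanes afterwards.
- **Cores moved:** All three reds lie in the blue rack. The two greys lie in lanes 0 and 2, each slid to the stop until I felt contact.
- **Clamping:** I pushed the jaw through eight clicks onto the greys.
- **Last checks:** The knob sits about 3.6 mm forward of where it started, which matches the -3.8 mm tooth. Both plungers touch the greys, all cores look level, and the slide box, bottle and loupe show no visible shift.

Some readings failed or disagreed along the way:
- **Knocked grey:** One grey was knocked about 20 mm during the run, so I measured it again before gripping.
- **Lane 0 contact:** The contact guard fired early and the picture suggested a gap to the stop. A second slide showed the core was already touching it.
- **Network readings:** The networks never found the grey cores, so I located those by colour in the top camera. They also put lane 0 about 4 mm off in x from the picture, and I used the picture.
- **Pawl tilt:** I could not measure it directly. I inferred that it holds from the jaw staying forward after I let go.

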